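# Try a crossed die-lock screw and back it off

## Robot

A 7-joint arm with a two-finger parallel gripper is mounted at the origin on a cart in front of the work surface, level with it; the furniture and walls round the work are solid. World frame = base frame: x ahead of the robot, y to its left, z up, the work surface at z = 0. Lengths are in m, angles in rad, forces in N, time in s.
With the tool pointing down it reaches from about 0.4 to 0.875 m from the base axis. Payload 19.3 kg.
Tool frame: the origin (TCP) lies midway between the tips of the shut fingers; the grasp point (between the pads) lies bot.pinch_z behind it (bot.pinch_z is the distance from the TCP to the grasp point, in m); z points along the fingers, y is the line along which they close (so a half turn about z gives the same grasp; the last joint's range is limited). The gripper opens to 85 mm and grips with 20 to 120 N. Pads are 22 mm wide; open, the fingers measure 114 mm over their backs; the gripper's body (76 mm by 85 mm) begins 54 mm behind the grasp point. The pads swing forward as they close: fully open they stand 13 mm farther back than shut.
Start: joints at [-1.297, 0.521, -0.036, 1.599, 0.021, 1.021, -0.113], TCP at [0.211, 0.588, 0.231] pointing down, gripper open.
Joint ranges: [-2.91, 2.91], [-0.3, 2.13], [-1.5, 1.42], [0.17, 2.43], [-1.26, 4.41], [0.16, 1.93], [-2.52, 2.52]. Speed limits (rad/s): [1.89, 1.89, 2.39, 2.39, 3.01, 3.01, 3.01].

## Interface

Orientations are given as [roll, pitch, yaw] about the fixed x, y, z axes, in that order (R = Rz(yaw) Ry(pitch) Rx(roll)).
In Python, from workcell import readout, grab_frame, camera_info, workorder, bot gives the robot as it stands. The module is installed in compiled form; this text tells all that it offers.
- The arm moves only by the tool drive_tool, never from a script. Its argument "targets" is a list of rows, each an object of numbers: "dx", "dy", "dz": the shift along the tool's x, y, z as a fraction of full scale; "yaw": the turn about the tool's z as a fraction of full scale; "fingers": the closure, from 0 (fully open) to 1 (shut). In form: [{"dx": .., "dy": .., "dz": .., "yaw": .., "fingers": ..}, ...]. A call has 1 to 20 rows; each row shifts and turns the commanded pose from where the row before left it, along the tool's axes as they then stand; what a row does not reach is not made up. Full scale, the value 1, is 0.1 m for a shift and 90 degrees for a turn. A row lasts 1/10 s, in which the tool goes at most 50 mm and 8.59 degrees, less where a joint would pass 70% of its speed; a pose out of reach is approached as far as the arm can. A call with a number of a shift or a turn outside -1 to 1 is refused whole. A call with a gripper value outside its range is refused whole. The fingers move at their own pace and stop on an object; "squeeze" is the grip in N (left out, the last holds). Time passes only in rows, so rows that do not move let the fingers close. It gives the time, the measured TCP pose, the force, the opening and the grip force at its end, in the units of the state.
- readout.observe(): the state, without advancing time (a new reading comes with each control period).
- grab_frame(name): name is "scene" or "side" or "wrist"; returns the picture (420x560x3 uint8, blue, green, red); there is no depth.
- camera_info(name): a dict with "fx", "fy", "cx", "cy" (pixels), "T" (4x4, takes a point from camera to world coordinates); the wrist camera has in their place "hand_eye" (4x4, takes a point from camera to tool coordinates, whose origin is the TCP and whose axes are the flange's). Camera axes: x right, y up, looking along -z (the intrinsics and any distortion apply to the point x, -y, -z); pixel columns grow to the right and rows downward; lengths in m; the calibration is good to about 2 mm. A picture is of the moment at which its call begins: read the wrist's pose just before it. camera_info takes no time and is no camera call.
- workorder.job_done(): hands the job in; it is judged then, once.
The state is a dict: "clock": time; "qpos": joint angles; "qd": joint speeds; "joint_efforts": joint torques, N m; "position": TCP position; "tool_rot": TCP orientation; "force": force on the tool from outside, world axes, zero at the start; "moment": the same for the moment, N m; "grip_width": finger opening in m; "finger_force": force on a finger pad.
Only numpy, scipy, OpenCV 4.12 (cv2) and the standard library are available. Lean on these libraries where they do the work, as an engineer would, in place of code of your own. Each camera call takes 0.05 s, during which the arm holds its last target. There are 200 camera calls.

## Task

The red locking knob on one of the two die holders has been started cross-threaded. Turn the red knob gently clockwise, seen from above, and stop as soon as you feel it stiffen: do not force it, or the brass insert under it turns in the plate. Then turn it back counter-clockwise until its bar lines up with the white lines on its holder and let go; leave the black knob of the other holder alone.

Things in the scene. Friction and masses are not known exactly. Their poses are not given: they have to be found in the camera images.
- red_holder: die holder with the red knob: blue plate 110 x 84 x 12 mm fixed to the table; origin: centre of its underside. Upright knob axis at (-15, 0) mm in its frame. Two white lines on the plate, before and behind the knob, run along holder x through that axis. At the +x end a die in a dark nest, top at 30 mm; bolt heads to 18 mm. Yaw within 20 degrees; stands left or right of the black one.
- red_tip (a point): middle of one end of the red knob's bar, 55 mm above the table. Bar 44 long, 12 thick, 22 mm high (44 to 66 mm above the table), on a hub and stem; x points outward along the bar, z up: knob axis 22 mm from here along -x. Only turns, no rise. Starts 9 degrees counter-clockwise to 43 clockwise of the white lines; counter-clockwise it is free to well past them. Grip it across the 12 mm.
- insert_mark (a point): dark notch, 15 mm off the knob axis, on the brass insert's flange (36 mm wide, top 17 mm above the table) under the red knob; x points outward through it. The knob turns freely (0.02 N m) 14 to 49 degrees clockwise, then the crossed thread stiffens by 0.8 N m per radian; at about 0.24 N m the insert turns too. It is spoilt when the notch has shifted 2.5 mm.
- black_tip (a point): middle of one end of the black knob's bar, 55 mm above the table, on a second holder of the same sizes and axes, which stands beside the first. This knob turns easily and must not be turned. Between the holders' two places a tall press stands behind (y -0.26 to 0.05 m): face at x = 0.56 m, its clear guard sticking out to x = 0.47 m at 0.22 to 0.28 m height. Pass it with the arm drawn in.

How it is judged:
On the way:
1. the red knob is turned clockwise into the first stiffness of the crossed thread (about 2 degrees into it or more) (y of red_tip in the frame of insert_mark below -0.0007 m), for 0.1 s.
At the end, for the whole second after the job is handed in: The red knob's bar lines up with the white lines on its holder within 15 degrees, the brass insert under it has not been turned (notch within 2.5 mm of its start), and the black knob is as it was (bar end within 6 mm) (angle between the x axis of red_tip and the x axis of red_holder, either way round below 0.26 rad and distance of insert_mark from where it was at the start of the episode below 0.0025 m and distance of black_tip from where it was at the start of the episode below 0.006 m); the robot touches nothing.
It fails at once if the thread is forced: the brass insert turns in the plate (its notch shifts more than 2.5 mm) (distance of insert_mark from where it was at the start of the episode above 0.0025 m).
It fails at once if the black knob is turned (its bar end shifts more than 6 mm) (distance of black_tip from where it was at the start of the episode above 0.006 m).
It also fails if it takes over 48 s, if anything falls off the work surface, if the arm or the gripper's body presses on something with over 40 N, if the wrist force passes 120 N, or if a joint passes its speed limit or range.

## Working session

There is one attempt and no reset: what is moved stays moved. The work goes in short steps, Python scripts to look and compute and a tool call to move; the robot and the scene stay as the last step left them, time stands still between calls to the robot, and variables do not carry over. Pictures are saved under pics/ and viewed, at most 10 in all, crops included, and the job is handed in when it is done.

Besides the shell and the picture viewer there is one more tool, called as name(argument=value, ...) on one line, values as JSON. drive_tool: Moves the arm, as the interface text tells. Shift numbers are shares of 0.1 m and turn numbers shares of 90 degrees, none past 1 either way. Its arguments: {"type":"object","properties":{"targets":{"type":"array","items":{"type":"object","properties":{"dx":{"type":"number","minimum":-1,"maximum":1},"dy":{"type":"number","minimum":-1,"maximum":1},"dz":{"type":"number","minimum":-1,"maximum":1},"yaw":{"type":"number","minimum":-1,"maximum":1},"fingers":{"type":"number"}}}},"squeeze":{"type":"number"}},"required":["targets"]}

```bash
mkdir -p pics; python3 - <<'E'
from workcell import *
import cv2
print(readout.observe(), bot.pinch_z)
for n in ("scene","side"):
    cv2.imwrite(f"pics/{n}0.png",grab_frame(n)); print(n,camera_info(n))
print(camera_info("wrist"))
E
```

```text
{'clock': 0.0, 'qpos': array([-1.29720607,  0.52205907, -0.0363038 ,  1.59999063,  0.02119492,
        1.02108101, -0.11281291]), 'qd': array([ 0.00014192,  0.0009163 ,  0.0009344 ,  0.00167313, -0.00164693,
        0.00052832, -0.00119244]), 'joint_efforts': array([ 4.25470616e-04, -9.27119350e+01,  1.97965711e+00, -3.69921362e+01,
        1.77521200e-02,  8.31262587e-03, -1.29710608e-05]), 'position': array([0.21059606, 0.58810154, 0.23070414]), 'tool_rot': array([-3.14044278e+00,  8.87267616e-05,  2.79775613e+00]), 'force': array([ 0.53095264, -0.70401137, -0.20149359]), 'moment': array([0.03674035, 0.03491779, 0.03751371]), 'finger_force': 0.0, 'grip_width': 0.085487795109525} 0.0187
scene {'fx': 410.1983724068417, 'fy': 410.1983724068417, 'cx': 275.23347918397803, 'cy': 211.42479999243818, 'T': array([[ 0.83420563,  0.25977407, -0.48643438,  0.06021421],
       [-0.55144412,  0.39811053, -0.73308757, -0.73039731],
       [ 0.00321751,  0.87978716,  0.47535693,  0.48940938],
       [ 0.        ,  0.        ,  0.        ,  1.        ]])}
side {'fx': 422.6887064426547, 'fy': 422.6887064426547, 'cx': 277.8787192398213, 'cy': 213.24299630842256, 'T': array([[ 0.9665754 ,  0.1593292 , -0.20086365,  0.27787227],
       [-0.25622827,  0.62749112, -0.7352564 , -0.84123133],
       [ 0.00889234,  0.76214769,  0.64734212,  0.74000978],
       [ 0.        ,  0.        ,  0.        ,  1.        ]])}
{'fx': 320.1979650886783, 'fy': 320.1979650886783, 'cx': 279.239192153438, 'cy': 206.3517322171355, 'hand_eye': array([[-7.84549125e-05,  9.61809419e-01,  2.73719994e-01,
         6.91846472e-02],
       [ 9.99998147e-01,  6.01911297e-04, -1.82839836e-03,
        -9.87122667e-04],
       [-1.92332592e-03,  2.73719343e-01, -9.61807684e-01,
        -1.41963306e-01],
       [ 0.00000000e+00,  0.00000000e+00,  0.00000000e+00,
         1.00000000e+00]])}
```

View pics/scene0.png

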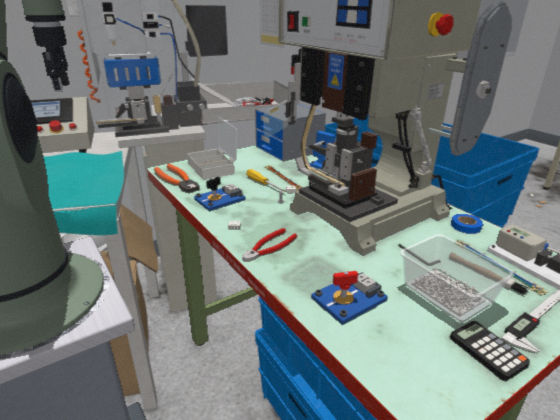

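View pics/side0.png

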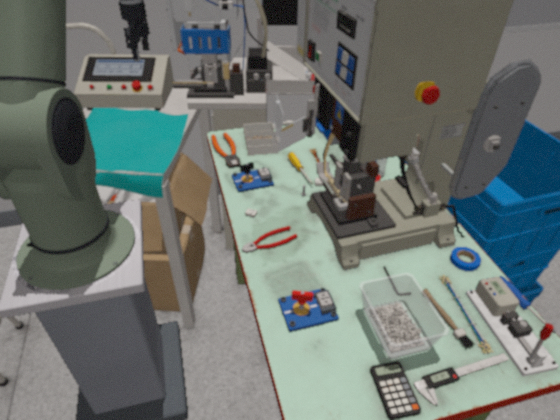

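The scene shows the red holder near (345,292) and the black one near (217,195). In the side view they are near (305,305) and (252,178). I'll measure the red knob by mask in both views and make an enlarged composite.

```bash
cat > h.py <<'E'
import numpy as np, cv2
from workcell import *
from scipy.spatial.transform import Rotation as Ro
def cam(n, st=None):
    c=camera_info(n)
    if n=="wrist":
        T=np.eye(4); T[:3,:3]=Ro.from_euler('xyz',st['tool_rot']).as_matrix(); T[:3,3]=st['position']
        return c, T@c['hand_eye']
    return c, c['T']
def ray(n,u,v,st=None):
    c,T=cam(n,st)
    d=T[:3,:3]@np.array([(u-c['cx'])/c['fx'],-(v-c['cy'])/c['fy'],-1.])
    return T[:3,3],d/np.linalg.norm(d)
def plane(n,u,v,z,st=None):
    o,d=ray(n,u,v,st); return o+d*(z-o[2])/d[2]
def cross(r1,r2):
    (o1,d1),(o2,d2)=r1,r2
    s=np.linalg.lstsq(np.c_[d1,-d2],o2-o1,rcond=None)[0]
    p,q=o1+s[0]*d1,o2+s[1]*d2; return (p+q)/2,np.linalg.norm(p-q)
E
python3 - <<'E'
from h import *
box={"scene":(300,395,255,330),"side":(270,345,280,335)}
ims=[];cs={}
for n,(a,b,c,d) in box.items():
    im=cv2.imread(f"pics/{n}0.png"); h=cv2.cvtColor(im,cv2.COLOR_BGR2HSV)
    m=((h[...,0]<8)|(h[...,0]>172))&(h[...,1]>150)&(h[...,2]>90)
    mm=np.zeros(m.shape,np.uint8); mm[c:d,a:b]=m[c:d,a:b]
    bl=np.zeros(m.shape,np.uint8); bl[c:d,a:b]=((h[...,0]>100)&(h[...,0]<125)&(h[...,1]>130))[c:d,a:b]
    for nm,k,z in (("red",mm,.055),("blue",bl,.012)):
        ct=max(cv2.findContours(k,0,1)[0],key=cv2.contourArea)
        r=cv2.moments(ct); u,v=r['m10']/r['m00'],r['m01']/r['m00']
        print(n,nm,round(u,1),round(v,1),plane(n,u,v,z).round(4), cv2.boundingRect(ct)); 
        if nm=="red": cs[n]=(u,v)
        else: 
            q=cv2.approxPolyDP(cv2.convexHull(ct),4,True)[:,0]
            print([ (tuple(p),plane(n,*p,z)[:2].round(3)) for p in q.tolist()])
    ims.append(cv2.resize(im[c-5:d+5,a-5:b+5],(400,340),interpolation=cv2.INTER_CUBIC))
print(cross(*[ray(n,*cs[n]) for n in cs]))
cv2.imwrite("pics/c1.png",np.hstack(ims))
E
```

```text
scene red 345.0 279.1 [ 0.4705 -0.3284  0.055 ] (333, 271, 25, 19)
scene blue 347.2 303.8 [ 0.4677 -0.3425  0.012 ] (312, 284, 75, 40)
[((386, 296), array([ 0.539, -0.365])), ((342, 323), array([ 0.429, -0.373])), ((312, 294), array([ 0.433, -0.289])), ((332, 284), array([ 0.481, -0.286]))]
side red 302.1 296.5 [ 0.4712 -0.3281  0.055 ] (293, 291, 20, 14)
side blue 307.9 319.0 [ 0.4774 -0.3544  0.012 ] (284, 306, 54, 25)
[((337, 318), array([ 0.536, -0.367])), ((290, 330), array([ 0.435, -0.37 ])), ((284, 315), array([ 0.433, -0.332])), ((318, 306), array([ 0.508, -0.328]))]
(array([ 0.47155125, -0.32732758,  0.0538637 ]), np.float64(9.514093090596813e-05))
```

View pics/c1.png

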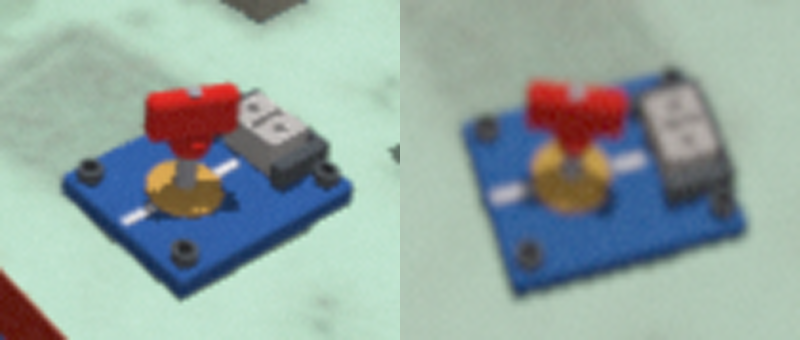

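The two views agree to 0.1 mm: the knob is at about (0.471, -0.328, 0.054), and the holder yaw is roughly 3°. The current tool yaw is already close to the bar direction. First I'll rise and draw the arm in.

drive_tool(targets=[{"dx":-0.21,"dy":-0.23,"dz":-0.1,"fingers":0},{"dx":-0.21,"dy":-0.23,"dz":-0.1,"fingers":0},{"dx":-0.21,"dy":-0.23,"dz":-0.1,"fingers":0},{"dx":-0.21,"dy":-0.23,"dz":-0.1,"fingers":0},{"dx":-0.21,"dy":-0.23,"dz":-0.1,"fingers":0},{"dx":-0.21,"dy":-0.23,"dz":-0.1,"fingers":0},{"dx":-0.21,"dy":-0.23,"dz":-0.1,"fingers":0},{"dx":-0.21,"dy":-0.23,"dz":-0.1,"fingers":0},{"dx":-0.21,"dy":-0.23,"dz":-0.1,"fingers":0},{"dx":-0.21,"dy":-0.23,"dz":-0.1,"fingers":0}])

```text
invalid input
```

drive_tool(targets=[{"dx":-0.21,"dy":-0.23,"dz":-0.1,"yaw":0,"fingers":0},{"dx":-0.21,"dy":-0.23,"dz":-0.1,"yaw":0,"fingers":0},{"dx":-0.21,"dy":-0.23,"dz":-0.1,"yaw":0,"fingers":0},{"dx":-0.21,"dy":-0.23,"dz":-0.1,"yaw":0,"fingers":0},{"dx":-0.21,"dy":-0.23,"dz":-0.1,"yaw":0,"fingers":0},{"dx":-0.21,"dy":-0.23,"dz":-0.1,"yaw":0,"fingers":0},{"dx":-0.21,"dy":-0.23,"dz":-0.1,"yaw":0,"fingers":0},{"dx":-0.21,"dy":-0.23,"dz":-0.1,"yaw":0,"fingers":0},{"dx":-0.21,"dy":-0.23,"dz":-0.1,"yaw":0,"fingers":0},{"dx":-0.21,"dy":-0.23,"dz":-0.1,"yaw":0,"fingers":0}], squeeze=30)

```text
clock: 1.1
position: [0.3311, 0.2997, 0.3316]
tool_rot: [-3.141, -0.0, 2.798]
force: [0.8, -0.2, 0.8]
grip_width: 0.0854
finger_force: 0.0
```

drive_tool(targets=[{"dx":-0.217,"dy":-0.277,"dz":0,"yaw":0,"fingers":0},{"dx":-0.217,"dy":-0.277,"dz":0,"yaw":0,"fingers":0},{"dx":-0.217,"dy":-0.277,"dz":0,"yaw":0,"fingers":0},{"dx":-0.217,"dy":-0.277,"dz":0,"yaw":0,"fingers":0},{"dx":-0.217,"dy":-0.277,"dz":0,"yaw":0,"fingers":0},{"dx":-0.217,"dy":-0.277,"dz":0,"yaw":0,"fingers":0},{"dx":-0.217,"dy":-0.277,"dz":0,"yaw":0,"fingers":0},{"dx":-0.217,"dy":-0.277,"dz":0,"yaw":0,"fingers":0},{"dx":-0.217,"dy":-0.277,"dz":0,"yaw":0,"fingers":0},{"dx":-0.05,"dy":-0.36,"dz":0,"yaw":0,"fingers":0},{"dx":-0.05,"dy":-0.36,"dz":0,"yaw":0,"fingers":0},{"dx":-0.05,"dy":-0.36,"dz":0,"yaw":0,"fingers":0},{"dx":-0.05,"dy":-0.36,"dz":0,"yaw":0,"fingers":0},{"dx":-0.05,"dy":-0.36,"dz":0,"yaw":0,"fingers":0},{"dx":-0.05,"dy":-0.36,"dz":0,"yaw":0,"fingers":0},{"dx":-0.05,"dy":-0.36,"dz":0,"yaw":0,"fingers":0}], squeeze=30)

```text
clock: 2.7
position: [0.378, -0.2498, 0.3313]
tool_rot: [3.141, 0.0, 2.798]
force: [-0.5, 0.3, -0.8]
grip_width: 0.0851
finger_force: 0.0
```

drive_tool(targets=[{"dx":-0.123,"dy":-0.345,"dz":0.167,"yaw":0,"fingers":0},{"dx":-0.123,"dy":-0.345,"dz":0.167,"yaw":0,"fingers":0},{"dx":-0.123,"dy":-0.345,"dz":0.167,"yaw":0,"fingers":0},{"dx":-0.163,"dy":0.138,"dz":0.25,"yaw":0,"fingers":0},{"dx":-0.163,"dy":0.138,"dz":0.25,"yaw":0,"fingers":0},{"dx":-0.163,"dy":0.138,"dz":0.25,"yaw":0,"fingers":0},{"dx":-0.163,"dy":0.138,"dz":0.25,"yaw":0,"fingers":0},{"dx":0,"dy":0,"dz":0,"yaw":0,"fingers":0}], squeeze=30)

```text
clock: 3.5
position: [0.4596, -0.326, 0.1778]
tool_rot: [3.141, -0.004, 2.801]
force: [-0.6, 0.5, -0.2]
grip_width: 0.0855
finger_force: 0.0
```

```bash
python3 - <<'E'
from h import *
import json
st=readout.observe(); im=grab_frame("wrist"); cv2.imwrite("pics/w1.png",im)
json.dump({k:np.asarray(st[k]).tolist() for k in ('position','tool_rot')},open("w1.json","w"))
h=cv2.cvtColor(im,cv2.COLOR_BGR2HSV)
m=(((h[...,0]<8)|(h[...,0]>172))&(h[...,1]>150)&(h[...,2]>70)).astype(np.uint8)
ct=max(cv2.findContours(m,0,1)[0],key=cv2.contourArea)
r=cv2.minAreaRect(ct);b=cv2.boxPoints(r)
print(st['position'],st['qpos'].round(3),r)
for p in b: print(p.round(1),plane("wrist",*p,.066,st).round(4))
E
```

```text
[ 0.45963313 -0.3259611   0.17784476] [ 0.118  0.557  0.563  1.835 -0.38   0.863  2.096] ((526.515380859375, 111.27696228027344), (111.63125610351562, 24.434844970703125), 60.2551155090332)
[488.2  68.9] [ 0.4143 -0.1469  0.066 ]
[509.4  56.8] [ 0.4113 -0.1309  0.066 ]
[564.8 153.7] [ 0.4967 -0.1002  0.066 ]
[543.6 165.8] [ 0.5009 -0.1172  0.066 ]
```

View pics/w1.png

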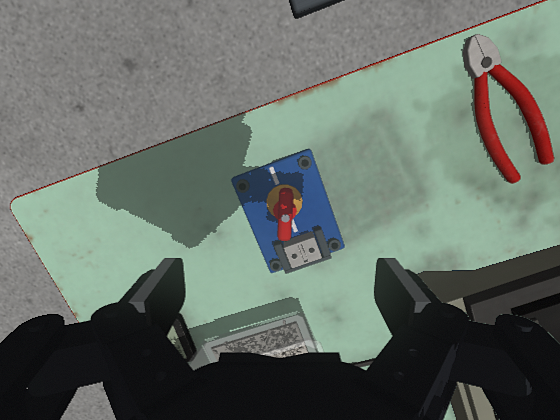

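The wrist view shows the bar running from about (287,190) to (284,240). The white line runs from (272,168) to (296,232), and the plate corners are near (232,180), (310,150), (344,247) and (272,272). I'll measure angles with masks in that region.

```bash
python3 - <<'E'
from h import *
import json
st=json.load(open("w1.json")); im=cv2.imread("pics/w1.png"); h=cv2.cvtColor(im,cv2.COLOR_BGR2HSV)
H,S,V=[h[...,i].astype(int) for i in range(3)]
roi=np.zeros(H.shape,bool); roi[145:280,225:350]=1
m=(roi&((H<8)|(H>172))&(S>150)&(V>60)).astype(np.uint8)
ct=max(cv2.findContours(m,0,1)[0],key=cv2.contourArea); b=cv2.boxPoints(cv2.minAreaRect(ct))
ang=lambda a,b:np.degrees(np.arctan2(*(b-a)[1::-1]))
P=[plane("wrist",*p,.066,st) for p in b]; print("bar",b.round(0).tolist(),[p[:2].round(4).tolist() for p in P],[np.linalg.norm(P[i]-P[i-1]).round(4) for i in range(4)],[ang(P[i-1],P[i]).round(1) for i in range(4)])
w=roi&(S<60)&(V>190)
w[238:]=0
n,l,s,c=cv2.connectedComponentsWithStats(w.astype(np.uint8))
k=[i for i in range(1,n) if s[i,4]>12]; print(s[k].tolist())
for i in k: print(c[i].round(1),plane("wrist",*c[i],.012,st)[:2].round(4))
bl=(roi&(H>100)&(H<128)&(S>110)).astype(np.uint8)
ct=max(cv2.findContours(bl,0,1)[0],key=cv2.contourArea); b=cv2.boxPoints(cv2.minAreaRect(ct))
P=[plane("wrist",*p,.012,st) for p in b]; print("plate",b.round(0).tolist(),[p[:2].round(4).tolist() for p in P],[np.linalg.norm(P[i]-P[i-1]).round(4) for i in range(4)],[ang(P[i-1],P[i]).round(1) for i in range(4)])
y=(roi&(H>12)&(H<30)&(S>110)).astype(np.uint8)
ct=max(cv2.findContours(y,0,1)[0],key=cv2.contourArea);print("brass",cv2.boundingRect(ct))
cv2.imwrite("pics/w1c.png",cv2.resize(im[145:280,225:350],None,fx=4.4,fy=4.4,interpolation=2))
E
```

```text
bar [[274.0, 238.0], [282.0, 202.0], [297.0, 205.0], [289.0, 242.0]] [[0.4867, -0.3408], [0.4589, -0.3235], [0.4658, -0.3127], [0.494, -0.3298]] [np.float64(0.0132), np.float64(0.0328), np.float64(0.0128), np.float64(0.033)] [np.float64(-123.4), np.float64(148.0), np.float64(57.0), np.float64(-31.2)]
[[270, 167, 5, 7, 22], [292, 220, 6, 12, 31]]
[272.  169.9] [ 0.4393 -0.3265]
[294.1 226.5] [ 0.5014 -0.325 ]
plate [[230.0, 176.0], [310.0, 148.0], [345.0, 247.0], [265.0, 275.0]] [[0.4316, -0.3672], [0.4315, -0.2856], [0.5398, -0.2825], [0.5427, -0.3715]] [np.float64(0.1112), np.float64(0.0815), np.float64(0.1084), np.float64(0.089)] [np.float64(177.8), np.float64(90.1), np.float64(1.6), np.float64(-88.2)]
brass (267, 185, 35, 30)
```

View pics/w1c.png

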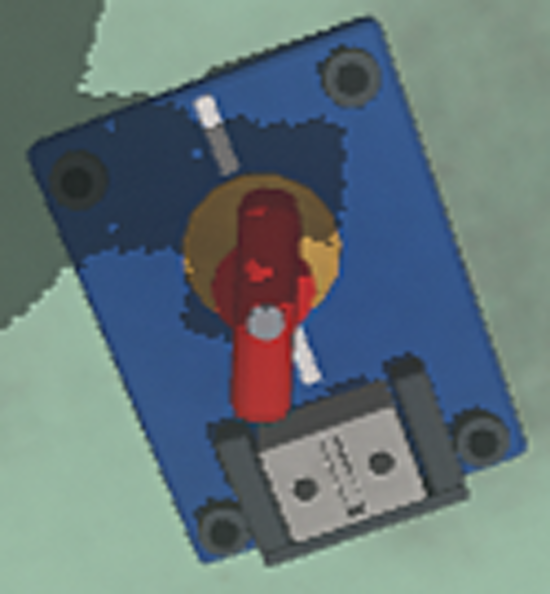

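```bash
python3 - <<'E'
from h import *
import json
st=json.load(open("w1.json"))
f=lambda x,y,z:plane("wrist",225+x/4.4,145+y/4.4,z,st)[:2]
print("dot",f(265,322,.066),f(265,322,.068))
a=lambda p,q:np.degrees(np.arctan2(*(q-p)[::-1]))
l=a(f(240,210,.066),f(232,415,.066)); r=a(f(298,210,.066),f(290,415,.066)); print(l,r)
print("ends",f(270,190,.066),f(260,420,.066))
print("brass centre",f(262,247,.017)); print(a(f(205,97,.012),f(312,382,.012)))
E
```

```text
dot [ 0.47322214 -0.32590054] [ 0.4726036  -0.32572916]
-21.684895997944786 -21.05004874452198
ends [ 0.44941866 -0.31661947] [ 0.49164293 -0.33334963]
brass centre [ 0.47162687 -0.32496244]
0.6538742180662857
```

The axis is at (0.472, -0.326), the bar is at -21.4° and the lines are at about +1.2°. I'll align by 2° and descend partway.

drive_tool(targets=[{"dx":-0.06,"dy":0.022,"dz":0.2,"yaw":0.021,"fingers":0.3},{"dx":-0.06,"dy":0.022,"dz":0.2,"yaw":0,"fingers":0.3},{"dx":0,"dy":0,"dz":0.2,"yaw":0,"fingers":0.3},{"dx":0,"dy":0,"dz":0.2,"yaw":0,"fingers":0.3},{"dx":0,"dy":0,"dz":0.2,"yaw":0,"fingers":0.3},{"dx":0,"dy":0,"dz":0,"yaw":0,"fingers":0.3},{"dx":0,"dy":0,"dz":0,"yaw":0,"fingers":0.3}], squeeze=30)

```text
clock: 4.25
position: [0.4711, -0.3292, 0.0822]
tool_rot: [-3.141, 0.0, 2.764]
force: [0.6, -0.1, -0.2]
grip_width: 0.0596
finger_force: 0.0
```

```bash
cat > m.py <<'E'
from h import *
import sys
M=[];Q=[];F=[]
for i in range(int(sys.argv[1])):
    im=grab_frame("wrist"); s=readout.observe(); M.append(s['moment']);Q.append(s['joint_efforts'][6]);F.append(s['force'])
T=Ro.from_euler('xyz',s['tool_rot']).as_matrix()
print(s['clock'],"pos",s['position'].round(4),"yaw",np.degrees(s['tool_rot'][2]).round(2),"M",np.mean(M,0).round(4),"sd",np.std(M,0).round(3),"tau7",np.round(Q,4),"F",np.mean(F,0).round(2),"q",s['qpos'].round(3),"w",s['grip_width'])
if len(sys.argv)>2: cv2.imwrite(sys.argv[2],im)
E
python3 m.py 4 pics/w2.png
```

```text
4.45 pos [ 0.4717 -0.3288  0.0823] yaw 158.41 M [-0.0352  0.017  -0.0034] sd [0.022 0.029 0.026] tau7 [ 0.0248 -0.0005 -0.0081 -0.0093] F [ 0.13 -0.    0.07] q [ 0.18   0.703  0.476  1.868 -0.487  0.686  2.136] w 0.05969506118553255
```

View pics/w2.png

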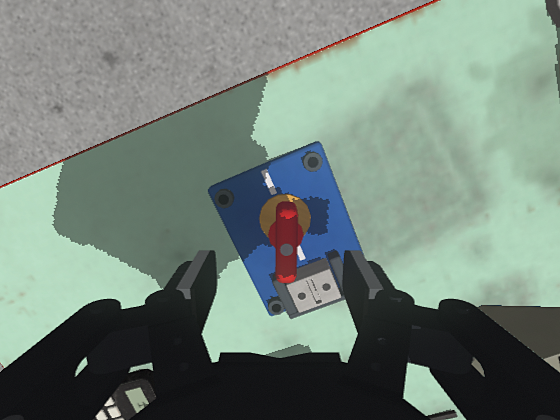

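The bar is upright in the image, from (287,207) to (286,281), with the axis dot at (286,249) and the fingers clear on both sides.

```bash
python3 - <<'E'
from h import *
s=readout.observe()
a=plane("wrist",287,209,.066,s);b=plane("wrist",286,281,.066,s)
d=plane("wrist",286,249,.066,s);print(d,a,b,np.degrees(np.arctan2(*(b-a)[1::-1])))
T=Ro.from_euler('xyz',s['tool_rot']).as_matrix()
print((T.T@(d-s['position'])).round(4),(T.T@((a+b)/2-s['position'])).round(4))
E
```

```text
[ 0.47241849 -0.32598043  0.066     ] [ 0.45184174 -0.31742029  0.066     ] [ 0.49017735 -0.33289119  0.066     ] -21.97726941174654
[0.0004 0.0029 0.0163] [0.002  0.0032 0.0163]
```

drive_tool(targets=[{"dx":0,"dy":0.03,"dz":0.14,"yaw":0,"fingers":0.3},{"dx":0,"dy":0,"dz":0.14,"yaw":0,"fingers":0.3},{"dx":0,"dy":0,"dz":0.14,"yaw":0,"fingers":0.3},{"dx":0,"dy":0,"dz":0,"yaw":0,"fingers":0.3},{"dx":0,"dy":0,"dz":0,"yaw":0,"fingers":0.3}], squeeze=30)

```text
clock: 4.95
position: [0.472, -0.3259, 0.0387]
tool_rot: [-3.141, -0.001, 2.764]
force: [0.0, -0.2, -0.4]
grip_width: 0.0596
finger_force: 0.0
```

```bash
python3 m.py 3
```

```text
5.1 pos [ 0.4725 -0.326   0.0396] yaw 158.4 M [-0.0271 -0.039   0.0238] sd [0.032 0.028 0.018] tau7 [ 0.0246  0.0064 -0.0003] F [0.5  0.38 0.19] q [ 0.208  0.766  0.427  1.882 -0.527  0.607  2.164] w 0.05996292447882092
```

drive_tool(targets=[{"dx":0,"dy":0,"dz":0,"yaw":0,"fingers":1},{"dx":0,"dy":0,"dz":0,"yaw":0,"fingers":1},{"dx":0,"dy":0,"dz":0,"yaw":0,"fingers":1},{"dx":0,"dy":0,"dz":0,"yaw":0,"fingers":1},{"dx":0,"dy":0,"dz":0,"yaw":0,"fingers":1},{"dx":0,"dy":0,"dz":0,"yaw":0,"fingers":1},{"dx":0,"dy":0,"dz":0,"yaw":0,"fingers":1},{"dx":0,"dy":0,"dz":0,"yaw":0,"fingers":1}], squeeze=30)

```text
clock: 5.9
position: [0.4727, -0.3256, 0.0395]
tool_rot: [3.141, 0.0, 2.765]
force: [0.1, 1.7, 5.7]
grip_width: 0.0187
finger_force: 29.1
```

```bash
python3 m.py 5
```

```text
6.15 pos [ 0.4727 -0.3256  0.0395] yaw 158.42 M [ 0.4348  0.0392 -0.011 ] sd [0.024 0.041 0.024] tau7 [-0.0002 -0.0001 -0.0002 -0.0001  0.    ] F [-0.19  1.95  5.33] q [ 0.208  0.766  0.426  1.882 -0.527  0.607  2.164] w 0.018425975718632633
```

The width reads 18 mm instead of 12, so the fingertips have probably caught the hub below the bar. I'll open, raise 7 mm and close again.

drive_tool(targets=[{"dx":0,"dy":0,"dz":0,"yaw":0,"fingers":0.6},{"dx":0,"dy":0,"dz":0,"yaw":0,"fingers":0.6},{"dx":0,"dy":0,"dz":0,"yaw":0,"fingers":0.6},{"dx":0,"dy":0,"dz":-0.07,"yaw":0,"fingers":0.6},{"dx":0,"dy":0,"dz":0,"yaw":0,"fingers":0.6},{"dx":0,"dy":0,"dz":0,"yaw":0,"fingers":1},{"dx":0,"dy":0,"dz":0,"yaw":0,"fingers":1},{"dx":0,"dy":0,"dz":0,"yaw":0,"fingers":1},{"dx":0,"dy":0,"dz":0,"yaw":0,"fingers":1},{"dx":0,"dy":0,"dz":0,"yaw":0,"fingers":1},{"dx":0,"dy":0,"dz":0,"yaw":0,"fingers":1}], squeeze=30)

```text
clock: 7.25
position: [0.4726, -0.3256, 0.0464]
tool_rot: [3.141, 0.0, 2.765]
force: [-0.2, 2.4, 5.4]
grip_width: 0.0113
finger_force: 33.8
```

```bash
python3 m.py 5 pics/w3.png
```

```text
7.5 pos [ 0.4726 -0.3256  0.0464] yaw 158.42 M [0.3845 0.0578 0.0122] sd [0.022 0.036 0.023] tau7 [0.0052 0.0052 0.0055 0.0053 0.0053] F [-0.03  1.64  5.62] q [ 0.202  0.755  0.434  1.88  -0.521  0.62   2.159] w 0.011486709165654394
```

View pics/w3.png

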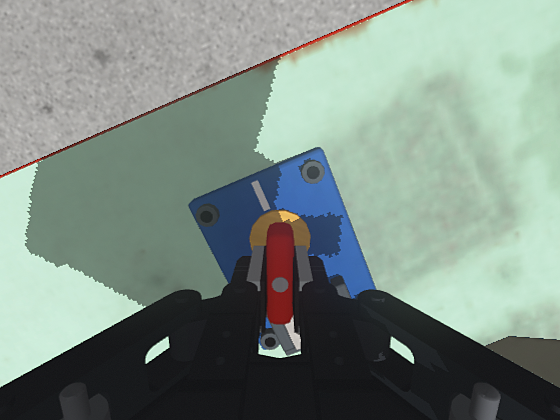

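The bar at (280,285) is now held squarely between the pads with a width of 11.5 mm. The joint-7 torque is nearly noise-free, so it can serve as the stiffness sensor. Next I'll turn clockwise 10° within the surely free range.

drive_tool(targets=[{"dx":0,"dy":0,"dz":0,"yaw":0.03,"fingers":1},{"dx":0,"dy":0,"dz":0,"yaw":0.03,"fingers":1},{"dx":0,"dy":0,"dz":0,"yaw":0,"fingers":1},{"dx":0,"dy":0,"dz":0,"yaw":0,"fingers":1}], squeeze=30)

```text
clock: 7.9
position: [0.4726, -0.3256, 0.0464]
tool_rot: [3.141, 0.0, 2.671]
force: [-0.0, 1.9, 5.3]
grip_width: 0.0113
finger_force: 33.8
```

```bash
python3 m.py 4
```

```text
8.1 pos [ 0.4726 -0.3256  0.0463] yaw 153.02 M [0.4356 0.0629 0.0067] sd [0.037 0.023 0.015] tau7 [-0.0428 -0.0222 -0.0174 -0.0163] F [-0.37  1.49  5.77] q [ 0.186  0.762  0.459  1.881 -0.549  0.626  2.09 ] w 0.011091521120437625
```

drive_tool(targets=[{"dx":0,"dy":0,"dz":0,"yaw":0.03,"fingers":1},{"dx":0,"dy":0,"dz":0,"yaw":0.02,"fingers":1},{"dx":0,"dy":0,"dz":0,"yaw":0,"fingers":1},{"dx":0,"dy":0,"dz":0,"yaw":0,"fingers":1}], squeeze=30)

```text
clock: 8.5
position: [0.4726, -0.3256, 0.0463]
tool_rot: [3.141, 0.0, 2.592]
force: [-1.1, 2.0, 5.1]
grip_width: 0.0111
finger_force: 33.8
```

```bash
python3 m.py 4
```

```text
8.7 pos [ 0.4726 -0.3256  0.0464] yaw 148.51 M [0.4862 0.0727 0.0306] sd [0.025 0.015 0.024] tau7 [-0.0357 -0.0216 -0.0185 -0.0176] F [0.1  1.72 5.78] q [ 0.173  0.767  0.479  1.882 -0.573  0.632  2.032] w 0.011522278931361029
```

Joint 7 reads a steady 0.017 N m, which matches free turning. I'll go on in 2.7° steps.

drive_tool(targets=[{"dx":0,"dy":0,"dz":0,"yaw":0.03,"fingers":1},{"dx":0,"dy":0,"dz":0,"yaw":0,"fingers":1},{"dx":0,"dy":0,"dz":0,"yaw":0,"fingers":1}], squeeze=30)

```text
clock: 9.0
position: [0.4726, -0.3255, 0.0463]
tool_rot: [3.141, 0.0, 2.545]
force: [-0.8, 1.8, 5.6]
grip_width: 0.0113
finger_force: 33.8
```

```bash
python3 m.py 2
```

```text
9.1 pos [ 0.4726 -0.3255  0.0463] yaw 145.81 M [ 0.5038  0.0369 -0.0159] sd [0.042 0.038 0.005] tau7 [-0.0424 -0.0228] F [0.24 1.42 5.58] q [ 0.165  0.771  0.491  1.882 -0.587  0.636  1.997] w 0.01129722370876863
```

drive_tool(targets=[{"dx":0,"dy":0,"dz":0,"yaw":0.03,"fingers":1},{"dx":0,"dy":0,"dz":0,"yaw":0,"fingers":1},{"dx":0,"dy":0,"dz":0,"yaw":0,"fingers":1}], squeeze=30)

```text
clock: 9.4
position: [0.4726, -0.3255, 0.0463]
tool_rot: [3.141, 0.0, 2.498]
force: [0.1, 1.8, 6.2]
grip_width: 0.0112
finger_force: 33.8
```

```bash
python3 m.py 2
```

```text
9.5 pos [ 0.4726 -0.3255  0.0464] yaw 143.11 M [0.5093 0.0132 0.0364] sd [0.062 0.017 0.013] tau7 [-0.0424 -0.0228] F [-0.05  2.01  5.76] q [ 0.157  0.774  0.503  1.883 -0.601  0.64   1.962] w 0.011462780668641686
```

drive_tool(targets=[{"dx":0,"dy":0,"dz":0,"yaw":0.03,"fingers":1},{"dx":0,"dy":0,"dz":0,"yaw":0,"fingers":1},{"dx":0,"dy":0,"dz":0,"yaw":0,"fingers":1}], squeeze=30)

```text
clock: 9.8
position: [0.4726, -0.3255, 0.0463]
tool_rot: [3.141, 0.0, 2.451]
force: [0.0, 3.0, 6.1]
grip_width: 0.011
finger_force: 33.8
```

```bash
python3 m.py 2
```

```text
9.9 pos [ 0.4726 -0.3255  0.0463] yaw 140.41 M [0.5309 0.0745 0.0219] sd [0.028 0.    0.   ] tau7 [-0.0424 -0.0228] F [0.25 1.89 6.75] q [ 0.15   0.778  0.515  1.883 -0.615  0.644  1.927] w 0.01096979432499817
```

drive_tool(targets=[{"dx":0,"dy":0,"dz":0,"yaw":0.03,"fingers":1},{"dx":0,"dy":0,"dz":0,"yaw":0,"fingers":1},{"dx":0,"dy":0,"dz":0,"yaw":0,"fingers":1}], squeeze=30)

```text
clock: 10.2
position: [0.4726, -0.3255, 0.0463]
tool_rot: [3.141, -0.0, 2.404]
force: [-0.7, 2.2, 6.8]
grip_width: 0.0118
finger_force: 33.8
```

```bash
python3 m.py 2
```

```text
10.3 pos [ 0.4726 -0.3255  0.0463] yaw 137.71 M [0.5218 0.009  0.0329] sd [0.022 0.018 0.006] tau7 [-0.0426 -0.0228] F [-0.21  2.53  5.84] q [ 0.142  0.781  0.527  1.883 -0.628  0.648  1.892] w 0.011377803452446532
```

drive_tool(targets=[{"dx":0,"dy":0,"dz":0,"yaw":0.03,"fingers":1},{"dx":0,"dy":0,"dz":0,"yaw":0,"fingers":1},{"dx":0,"dy":0,"dz":0,"yaw":0,"fingers":1}], squeeze=30)

```text
clock: 10.6
position: [0.4726, -0.3255, 0.0463]
tool_rot: [3.141, -0.0, 2.356]
force: [-0.2, 2.8, 6.8]
grip_width: 0.0109
finger_force: 33.8
```

```bash
python3 m.py 2
```

```text
10.7 pos [ 0.4726 -0.3255  0.0463] yaw 135.02 M [0.5581 0.0327 0.0472] sd [0.012 0.013 0.022] tau7 [-0.0602 -0.0404] F [0.03 2.34 5.75] q [ 0.135  0.785  0.54   1.884 -0.642  0.652  1.857] w 0.011568565324620052
```

drive_tool(targets=[{"dx":0,"dy":0,"dz":0,"yaw":0.03,"fingers":1},{"dx":0,"dy":0,"dz":0,"yaw":0,"fingers":1},{"dx":0,"dy":0,"dz":0,"yaw":0,"fingers":1}], squeeze=30)

```text
clock: 11.0
position: [0.4726, -0.3255, 0.0463]
tool_rot: [3.141, -0.0, 2.309]
force: [0.1, 2.2, 5.8]
grip_width: 0.0112
finger_force: 33.9
```

```bash
python3 m.py 2
```

```text
11.1 pos [ 0.4726 -0.3255  0.0463] yaw 132.32 M [0.5728 0.0204 0.0778] sd [0.002 0.023 0.015] tau7 [-0.0966 -0.0768] F [-0.02  2.01  6.18] q [ 0.127  0.789  0.552  1.884 -0.656  0.657  1.822] w 0.01149380067467765
```

The torque rose by 0.054 N m, about 3.9° into the stiffness with the slope matching 0.8 N m/rad, so I stop here. Now I'll turn it back counter-clockwise by 45°.

drive_tool(targets=[{"dx":0,"dy":0,"dz":0,"yaw":-0.05,"fingers":1},{"dx":0,"dy":0,"dz":0,"yaw":-0.05,"fingers":1},{"dx":0,"dy":0,"dz":0,"yaw":-0.05,"fingers":1},{"dx":0,"dy":0,"dz":0,"yaw":-0.05,"fingers":1},{"dx":0,"dy":0,"dz":0,"yaw":-0.05,"fingers":1},{"dx":0,"dy":0,"dz":0,"yaw":-0.05,"fingers":1},{"dx":0,"dy":0,"dz":0,"yaw":-0.05,"fingers":1},{"dx":0,"dy":0,"dz":0,"yaw":-0.05,"fingers":1},{"dx":0,"dy":0,"dz":0,"yaw":-0.05,"fingers":1},{"dx":0,"dy":0,"dz":0,"yaw":-0.05,"fingers":1},{"dx":0,"dy":0,"dz":0,"yaw":0,"fingers":1},{"dx":0,"dy":0,"dz":0,"yaw":0,"fingers":1}], squeeze=30)

```text
clock: 12.3
position: [0.4726, -0.3257, 0.0463]
tool_rot: [3.141, 0.0, 3.092]
force: [0.0, 1.7, 5.4]
grip_width: 0.0114
finger_force: 33.7
```

```bash
python3 m.py 2 pics/w4.png
```

```text
12.4 pos [ 0.4726 -0.3257  0.0463] yaw 177.15 M [ 0.4309 -0.0009 -0.0297] sd [0.007 0.03  0.007] tau7 [0.074  0.0251] F [-0.45  2.09  6.77] q [ 0.258  0.737  0.35   1.877 -0.421  0.6    2.397] w 0.01111580004613133
```

View pics/w4.png

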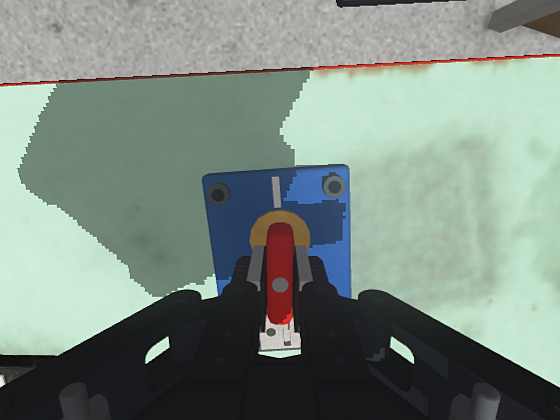

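The white line at (277,178)–(279,207) and the bar differ by only about 4°. I'll turn 2.7° more, release and lift straight up.

drive_tool(targets=[{"dx":0,"dy":0,"dz":0,"yaw":-0.03,"fingers":1},{"dx":0,"dy":0,"dz":0,"yaw":0,"fingers":1},{"dx":0,"dy":0,"dz":0,"yaw":0,"fingers":0.4},{"dx":0,"dy":0,"dz":0,"yaw":0,"fingers":0.4},{"dx":0,"dy":0,"dz":0,"yaw":0,"fingers":0.4},{"dx":0,"dy":0,"dz":0,"yaw":0,"fingers":0.4},{"dx":0,"dy":0,"dz":-0.1,"yaw":0,"fingers":0.4},{"dx":0,"dy":0,"dz":-0.2,"yaw":0,"fingers":0.4},{"dx":0,"dy":0,"dz":-0.2,"yaw":0,"fingers":0.4},{"dx":0,"dy":0,"dz":-0.2,"yaw":0,"fingers":0.4},{"dx":0,"dy":0,"dz":-0.1,"yaw":0,"fingers":0.4},{"dx":0,"dy":0,"dz":0,"yaw":0,"fingers":0.4}], squeeze=30)

```text
clock: 13.6
position: [0.473, -0.326, 0.1276]
tool_rot: [-3.141, 0.002, -3.141]
force: [0.2, 0.9, -0.5]
grip_width: 0.0513
finger_force: 0.0
```

```bash
python3 m.py 2 pics/w5.png
```

```text
13.7 pos [ 0.4723 -0.3255  0.1259] yaw -179.98 M [ 0.0301  0.001  -0.0016] sd [0.027 0.007 0.004] tau7 [-0.1183 -0.0442] F [-0.34 -0.15  0.04] q [ 0.217  0.615  0.406  1.845 -0.341  0.751  2.38 ] w 0.05137211853106644
```

View pics/w5.png

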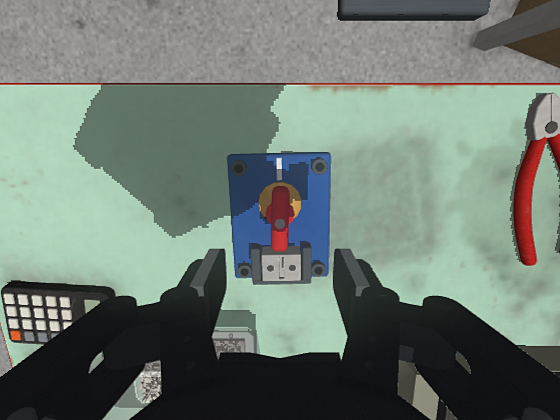

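The bar, from (282,190) to (279,248), lines up with the white line at (279,170) to within a few degrees. The fingers are clear and the force is zero, so I'm handing in.

```bash
python3 -c "
from workcell import workorder; print(workorder.job_done())"
```

```text
the job is handed in; nothing more can be done
None
```

The red knob was turned clockwise about 4° into the first stiffness (0.054 N m above free turning), turned back to within a few degrees of the white lines and released; the black knob was never approached, and the job was handed in at about 14 s, with no verdict returned.

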